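# Close the four storage tubs with their lids

### The arm

A 6-joint arm with a two-finger parallel gripper is mounted at the origin on the work surface. World frame = base frame: x ahead of the robot, y to its left, z up, the work surface at z = 0. Lengths are in mm, angles in rad, forces in N, time in s.
With the tool pointing down it reaches from about 300 to 775 mm from the base axis. Payload 14.6 kg.
Tool frame: the origin (TCP) lies between the finger pads; the fingertips stand 19 mm ahead of it and the grasp point (between the pads) is the TCP; z points along the fingers, y is the line along which they close (so a half turn about z gives the same grasp; the last joint's range is limited). The gripper opens to 94 mm and grips with 3 to 60 N. Pads are 16 mm wide; open, the fingers measure 119 mm over their backs; the gripper's body (75 mm by 177 mm) begins 78 mm behind the grasp point.
Start: joints at [-0.067, 0.3, 1.521, -0, 1.321, -0.067], TCP at [549.99, -0.002, 224.446] pointing down, gripper open.
Joint ranges: [-3.03, 3.03], [-0.79, 2.21], [0.23, 2.52], [-1.04, 4.18], [0, 3.07], [-2.55, 2.55]. Speed limits (rad/s): [2.22, 2.22, 2.57, 3.14, 3.14, 3.14].

### API

Orientations are given as [roll, pitch, yaw] about the fixed x, y, z axes, in that order (R = Rz(yaw) Ry(pitch) Rx(roll)).
In Python, from cell import monitor, imaging, job, find_in, trace gives the robot as it stands. The module is installed in compiled form; this text tells all that it offers.
- The arm moves only by the tool arm_command, never from a script. Its argument "steps" is a list of rows, each a list of 5 numbers: the opening, from 0 (shut) to 1 (fully open), then the shift along the tool's x, y, z in mm, then the turn about the tool's z in degrees. In form: [[gripper, dx, dy, dz, turn], ...]. A call has 1 to 20 rows; each row is the pose to reach, as a shift and turn from the pose commanded when the call began, along the tool's axes at that moment; what a row does not reach only later rows make up. A row lasts 1/8 s, in which the tool goes at most 62.5 mm and 10.7 degrees, less where a joint would pass 70% of its speed; a pose out of reach is approached as far as the arm can. A call with a gripper value outside its range is refused whole. The fingers move at their own pace and stop on an object; "force" is the grip in N (left out, the last holds). Time passes only in rows, so rows that repeat a pose let the fingers close. It gives the time, the measured TCP pose, the force, the opening and the grip force at its end, in the units of the state.
- monitor.read_state(): the state, without advancing time (a new reading comes with each control period).
- imaging.camera(name): name is "scene" or "side" or "wrist"; returns a dict with "img" (384x512x3 uint8, red, green, blue), "mtx" (3x3 intrinsics, pixels), "D" ([k1, k2, p1, p2, k3] as OpenCV has them; the pictures are not rectified), "view" (4x4, takes a point from world to camera coordinates). Camera axes: x right, y down, z forward; pixel columns grow to the right and rows downward; lengths in mm; the calibration is good to about 2 mm. A picture is of the moment at which its call begins. There is no depth.
- job.sign_off(): hands the job in; it is judged then, once.
Trained networks look in a picture, given as the dict that the camera call returned (one of the last four; its "shot" number tells which), for a name from the list of things; names that differ only in an ending like _2 or _b are one class to them, and where a whole thing is asked for, a point or a joint stands for the part that bears it (a point fixed in the world has none). Each returns a list of dicts, best first, with "p" (0 to 1); they miss things now and then, are a little off and sometimes report something else, mostly with a low value. They report only what shows in the picture. A call takes as long as a camera call. They do not tell look-alikes from the thing itself.
- find_in(picture, target): "rect" ([centre column, centre row, width, height] in pixels, round what is visible of it).
- trace(picture, target): "region" (384x512 bool, what is visible of it) and "rect" ([centre column, centre row, width, height] in pixels, round what is visible of it).
The state is a dict: "clock": time; "joints": joint angles; "qd": joint speeds; "effort": joint torques, N m; "eef_pos": TCP position; "eef_rot": TCP orientation; "wrist_force": force on the tool from outside, world axes, zero at the start; "moment": the same for the moment, N m; "finger_gap": finger opening in mm; "finger_force": force on a finger pad.
Only numpy, scipy, OpenCV 4.12 (cv2) and the standard library are available. Lean on these libraries where they do the work, as an engineer would, in place of code of your own. Each camera call takes 0.05 s, during which the arm holds its last target. There are 200 camera calls.

### The job

Close the four white storage tubs: pick up each blue lid by its black grip and set it, without dropping it, on the tub of its own shape and size, so that it lies flat on the rim all round with its plug inside. Leave the tubs standing where they are.

Things in the scene. Friction and masses are not known exactly. Their poses are not given: they have to be found in the camera images.
- tub_large_round: Open, empty white plastic storage tub, round, the largest round one, outside diameter 124 mm, 65 mm high, straight walls 4 mm thick, loose, about 0.3 to 0.4 kg, upright on the table. Origin: centre of its underside; z up.
- tub_small_round: Open, empty white plastic storage tub, round, the smaller one, outside diameter 84 mm, 60 mm high, straight walls 4 mm thick, loose, about 0.3 to 0.4 kg, upright on the table. Origin: centre of its underside; z up.
- tub_square: Open, empty white plastic storage tub, square, 100 x 100 mm outside, 55 mm high, straight walls 4 mm thick, loose, about 0.3 to 0.4 kg, upright on the table. Origin: centre of its underside; z up; x and y parallel to its sides.
- tub_oblong: Open, empty white plastic storage tub, oblong, 140 mm (its x axis) by 80 mm (its y axis) outside, 55 mm high, straight walls 4 mm thick, loose, about 0.3 to 0.4 kg, upright on the table. Origin: centre of its underside; z up; x and y parallel to its sides.
- lid_large_round_grip (a point): Blue lid: round plate 136 mm across, plug below 102 mm across, black knob 26 mm across. Plate 4 mm thick, plug 6 mm deep, grip 32 mm high; 0.1 kg. Starts grip up on the table. Point: on the axis of the grip, 22 mm above the top of the plate, 32 mm above the bottom of the plug; z up. Seated (plate flat on the rim, plug inside with 7 mm play all round) it is 91 mm above the underside of the tub.
- lid_small_round_grip (a point): Blue lid: round plate 96 mm across, plug below 62 mm across, black knob 26 mm across. Plate 4 mm thick, plug 6 mm deep, grip 32 mm high; 0.1 kg. Starts grip up on the table. Point: on the axis of the grip, 22 mm above the top of the plate, 32 mm above the bottom of the plug; z up. Seated (plate flat on the rim, plug inside with 7 mm play all round) it is 86 mm above the underside of the tub.
- lid_square_grip (a point): Blue lid: plate 112 mm square, plug below 78 mm square, black grip bar 60 mm (x) by 18 mm (y), sides along x and y. Plate 4 mm thick, plug 6 mm deep, grip 32 mm high; 0.1 kg. Starts grip up on the table. Point: on the axis of the grip, 22 mm above the top of the plate, 32 mm above the bottom of the plug; z up. Seated (plate flat on the rim, plug inside with 7 mm play all round) it is 81 mm above the underside of the tub.
- lid_oblong_grip (a point): Blue lid: plate 152 mm (x) by 92 mm (y), plug below 118 x 58 mm, black grip bar 60 mm (x) by 18 mm (y). Plate 4 mm thick, plug 6 mm deep, grip 32 mm high; 0.1 kg. Starts grip up on the table. Point: on the axis of the grip, 22 mm above the top of the plate, 32 mm above the bottom of the plug; z up. Seated (plate flat on the rim, plug inside with 7 mm play all round) it is 81 mm above the underside of the tub.
Not all that is in view belongs to the job. Leave any pink, red or yellow look-alike of the part that bears lid_small_round_grip alone.

How it is judged (in metres and radians):
At the end, for the whole second after the job is handed in: Each lid rests on its own tub: within 12 mm of centre, within 4 mm of seated height, lid and tub level within 0.06 rad, square (any quarter turn) and oblong lids parallel to the tub within 0.26 rad, slower than 0.02 m/s; every tub within 50 mm of where it stood (horizontal distance between lid_large_round_grip and tub_large_round below 0.012 m and z of lid_large_round_grip in the frame of tub_large_round between 0.087 and 0.095 m and angle between each of lid_large_round_grip, tub_large_round, lid_small_round_grip, tub_small_round, lid_square_grip, tub_square, lid_oblong_grip, tub_oblong's own z axis and vertical below 0.06 rad and linear speed of each of lid_large_round, lid_small_round, lid_square, lid_oblong below 0.02 m/s and distance of each of tub_large_round, tub_small_round, tub_square, tub_oblong from where it was at the start of the episode below 0.05 m and horizontal distance between lid_small_round_grip and tub_small_round below 0.012 m and z of lid_small_round_grip in the frame of tub_small_round between 0.082 and 0.09 m and horizontal distance between lid_square_grip and tub_square below 0.012 m and z of lid_square_grip in the frame of tub_square between 0.077 and 0.085 m and (angle between the x axis of lid_square_grip and the x axis of tub_square, either way round below 0.26 rad or angle between the x axis of lid_square_grip and the y axis of tub_square, either way round below 0.26 rad) and horizontal distance between lid_oblong_grip and tub_oblong below 0.012 m and z of lid_oblong_grip in the frame of tub_oblong between 0.077 and 0.085 m and angle between the x axis of lid_oblong_grip and the x axis of tub_oblong, either way round below 0.26 rad); the robot touches nothing.
It fails at once if a lid is dropped: it falls freely for more than about 35 mm ((linear speed of lid_large_round above 0.85 m/s and contact force between lid_large_round and the fingers below 0.01 N) or (linear speed of lid_small_round above 0.85 m/s and contact force between lid_small_round and the fingers below 0.01 N) or (linear speed of lid_square above 0.85 m/s and contact force between lid_square and the fingers below 0.01 N) or (linear speed of lid_oblong above 0.85 m/s and contact force between lid_oblong and the fingers below 0.01 N)).
It also fails if it takes over 128 s, if anything falls off the work surface, if the arm or the gripper's body presses on something with over 40 N, if the wrist force passes 120 N, or if a joint passes its speed limit or range.

## Working session

There is one attempt and no reset: what is moved stays moved. The work goes in short steps, Python scripts to look and compute and a tool call to move; the robot and the scene stay as the last step left them, time stands still between calls to the robot, and variables do not carry over. Pictures are saved under pics/ and viewed, at most 17 in all, crops included, and the job is handed in when it is done.

Besides the shell and the picture viewer there is one more tool, called after "Emit:" by a JSON object that holds its "fn" and its "kwargs", one argument or row to a line. arm_command: Moves the arm, as the interface text tells. Its arguments: {"type":"object","properties":{"steps":{"type":"array","items":{"type":"array","items":{"type":"number"}}},"force":{"type":"number"}},"required":["steps"]}

```bash
mkdir -p pics
cat > h.py <<'E'
import cv2,numpy as np
from cell import monitor,imaging,job,find_in,trace
def ray(c,uv,z):
    p=cv2.undistortPoints(np.array(uv,float).reshape(-1,1,2),c["mtx"],np.array(c["D"],float)).reshape(-1,2)
    V=np.array(c["view"]);R=V[:3,:3];o=-R.T@V[:3,3]
    d=np.c_[p,np.ones(len(p))]@R
    return o+d*((z-o[2])/d[:,2])[:,None]
def save(c,n): cv2.imwrite(f"pics/{n}.png",c["img"][:,:,::-1])
E
python3 - <<'E'
from h import *
s=monitor.read_state();print(s["clock"],s["eef_pos"],s["eef_rot"])
cs={n:imaging.camera(n) for n in("scene","side")}
for n in cs: save(cs[n],n)
cv2.imwrite("pics/both.png",np.vstack([cs[n]["img"][:,:,::-1] for n in cs])[:, :])
for n in cs:
  c=cs[n];V=np.array(c["view"]);print(n,(-V[:3,:3].T@V[:3,3]).round())
  for t in["tub_large_round","tub_small_round","tub_square","tub_oblong","lid_large_round_grip","lid_small_round_grip","lid_square_grip","lid_oblong_grip"]:
    for r in find_in(c,t)[:3]:
      u=r["rect"]; print(t,round(r["p"],2),np.round(u),ray(c,u[:2],30 if "tub" in t else 15)[0].round())
E
```

```text
0.0 [5.49759251e+02 7.09927141e-03 2.23887928e+02] [-3.14042873e+00 -7.20235822e-05  1.57078910e+00]
scene [ 853. -601.  799.]
tub_large_round 0.91 [226. 223.  41.  51.] [ 450. -105.   30.]
tub_large_round 0.57 [266. 141.  37.  25.] [363. 285.  30.]
tub_small_round 0.84 [286. 264.  32.  40.] [ 661. -143.   30.]
tub_square 0.9 [157. 259.  42.  42.] [ 358. -297.   30.]
tub_oblong 0.78 [266. 141.  44.  26.] [366. 282.  30.]
lid_large_round_grip 0.73 [268. 186.  42.  32.] [475.  95.  15.]
lid_small_round_grip 0.8 [362. 151.  27.  19.] [682. 417.  15.]
lid_small_round_grip 0.78 [365. 176.  26.  21.] [734. 297.  15.]
lid_small_round_grip 0.71 [324. 193.  30.  22.] [645. 154.  15.]
lid_square_grip 0.76 [324. 135.  26.  21.] [527. 437.  15.]
lid_oblong_grip 0.56 [226. 224.  45.  46.] [442. -99.  15.]
side [ 323. -987.  876.]
tub_small_round 0.9 [344. 230.  32.  37.] [ 662. -144.   30.]
tub_square 0.56 [242. 281.  58.  56.] [ 359. -298.   30.]
tub_square 0.34 [321. 327.  72.  58.] [ 528. -448.   30.]
tub_oblong 0.9 [233. 153.  47.  35.] [370. 273.  30.]
lid_large_round_grip 0.81 [266. 187.  45.  28.] [466.  90.  15.]
lid_small_round_grip 0.79 [330. 147.  22.  13.] [725. 304.  15.]
lid_small_round_grip 0.73 [316. 173.  29.  18.] [644. 152.  15.]
lid_small_round_grip 0.63 [211. 133.  23.  13.] [295. 438.  15.]
lid_square_grip 0.64 [268. 134.  36.  18.] [511. 417.  15.]
lid_oblong_grip 0.95 [322. 325.  70.  59.] [ 535. -434.   15.]
```

View pics/scene.png

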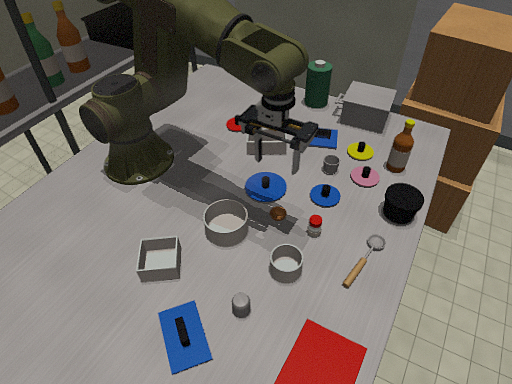

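View pics/side.png

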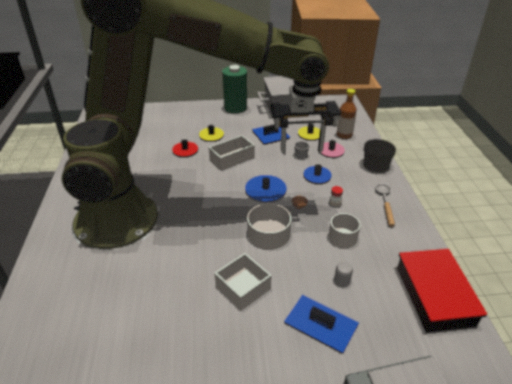

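```bash
cat >> h.py <<'E'
def blues(c,z=10,amin=150):
    h=cv2.cvtColor(c["img"],cv2.COLOR_RGB2HSV)
    m=cv2.inRange(h,(100,120,50),(125,255,255))
    m=cv2.morphologyEx(m,cv2.MORPH_CLOSE,np.ones((5,5)))
    for k in cv2.findContours(m,cv2.RETR_EXTERNAL,cv2.CHAIN_APPROX_NONE)[0]:
        if cv2.contourArea(k)<amin: continue
        w=ray(c,cv2.convexHull(k)[:,0],z)[:,:2].astype(np.float32)
        r=cv2.minAreaRect(w); x,y,ww,hh=cv2.boundingRect(k)
        print("blue px",(x,y,ww,hh),"rect c",np.round(r[0],1),"size",np.round(r[1]),"ang",round(r[2],1))
E
python3 - <<'E'
from h import *
for n in("scene","side","wrist"):
  c=imaging.camera(n);V=np.array(c["view"]);print(n,(-V[:3,:3].T@V[:3,3]).round());blues(c)
save(c,"w0")
E
```

```text
scene [ 853. -601.  799.]
blue px (158, 301, 54, 73) rect c [ 537.  -419.3] size [ 91. 153.] ang 51.5
blue px (310, 184, 30, 22) rect c [646.3 155.9] size [93. 92.] ang 29.0
blue px (245, 172, 41, 30) rect c [464.4  97.6] size [130. 133.] ang 28.9
blue px (309, 130, 29, 18) rect c [529.6 432.2] size [ 98. 112.] ang 18.2
side [ 323. -987.  876.]
blue px (285, 296, 73, 56) rect c [ 535.8 -421.6] size [ 91. 149.] ang 51.7
blue px (246, 176, 40, 26) rect c [464.7  92. ] size [130. 127.] ang 84.7
blue px (304, 167, 27, 16) rect c [646.3 148.8] size [85. 88.] ang 79.4
blue px (253, 127, 29, 17) rect c [524.4 427.2] size [113. 110.] ang 18.1
wrist [550.  68. 385.]
blue px (138, 50, 100, 104) rect c [463.9  98.2] size [133. 133.] ang 89.4
blue px (290, 20, 72, 77) rect c [646.7 154.5] size [94. 94.] ang 1.4
```

View pics/w0.png

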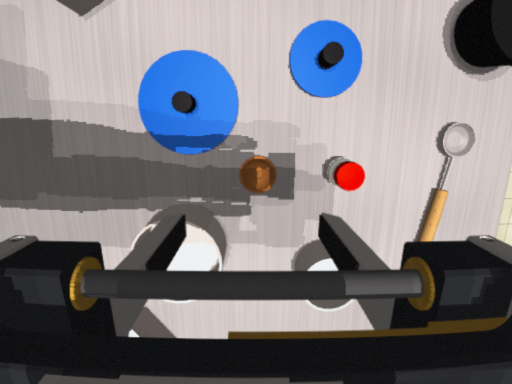

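Emit:
{"fn": "arm_command", "kwargs": {
  "steps": [
    [1,-60,0,0,0],
    [1,-120,0,0,0],
    [1,-180,0,0,0],
    [1,-210,0,0,0],
    [1,-210,0,0,0]
  ]
}}

```text
clock: 1.68
eef_pos: [549.6, -211.7, 224.1]
eef_rot: [-3.141, -0.0, 1.568]
wrist_force: [-0.7, 0.5, 0.5]
finger_gap: 93.8
finger_force: 0.0
```

```bash
cat >> h.py <<'E'
def tub(c,t,zr,show=True):
    """centre from the traced region's outline: uses the rim outer edge at height zr"""
    r=trace(c,t)
    for q in r[:2]:
        m=q["region"].astype(np.uint8)
        k=max(cv2.findContours(m,cv2.RETR_EXTERNAL,cv2.CHAIN_APPROX_NONE)[0],key=cv2.contourArea)
        w=ray(c,cv2.convexHull(k)[:,0],zr)[:,:2].astype(np.float32)
        b=cv2.minAreaRect(w);e=cv2.fitEllipse(w)
        print(t,round(q["p"],2),np.round(q["rect"]),"rect",np.round(b[0],1),np.round(b[1]),round(b[2],1),"ell",np.round(e[0],1),np.round(e[1]))
def pose():
    s=monitor.read_state();print("t",round(s["clock"],2),np.round(s["eef_pos"],1),np.round(s["eef_rot"],3),"gap",round(float(s["finger_gap"]),1),np.round(s["finger_force"],1),"F",np.round(s["wrist_force"],1))
E
python3 - <<'E'
from h import *
pose();c=imaging.camera("wrist");save(c,"w1");blues(c)
tub(c,"tub_large_round",65);tub(c,"tub_small_round",60);tub(c,"tub_square",55)
E
```

```text
t 1.68 [ 549.6 -211.7  224.1] [-3.141 -0.     1.568] gap 93.8 0.0 F [-0.7  0.5  0.5]
blue px (194, 299, 104, 33) rect c [ 539.8 -443.6] size [166.  62.] ang 0.0
blue px (211, 256, 33, 16) rect c [ 511.2 -348.9] size [50. 26.] ang 0.1
tub_large_round 0.73 [166.  93. 111. 112.] rect [ 451.7 -106.5] [126. 122.] 16.4 ell [ 452.1 -107.8] [121. 130.]
tub_small_round 0.93 [339. 126.  81.  70.] rect [ 653.7 -141.7] [82. 91.] 67.9 ell [ 653.3 -144.1] [82. 94.]
tub_square 0.64 [112. 229. 100.  86.] rect [ 365.7 -276. ] [127.  81.] 37.4 ell [ 355.7 -280.6] [ 85. 180.]
```

View pics/w1.png

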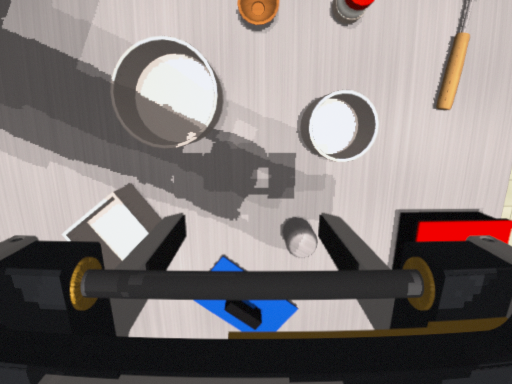

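```bash
cat >> h.py <<'E'
from scipy.ndimage import map_coordinates
from scipy.optimize import differential_evolution
def outline(a,b,rnd,n=160):
    t=np.linspace(0,2*np.pi,n,endpoint=False);u=np.c_[np.cos(t),np.sin(t)]
    if not rnd: u=u/np.abs(u).max(1)[:,None]
    return u*[a/2,b/2]
def proj(c,p):
    V=np.array(c["view"]);r,_=cv2.Rodrigues(V[:3,:3])
    return cv2.projectPoints(p.astype(float),r,V[:3,3],c["mtx"],np.array(c["D"],float))[0][:,0]
def fitrim(cs,x0,y0,a,b,z,rnd,ang=0,rg=15,ra=25):
    """rim ring (4 mm wide) is bright, just outside and inside darker: maximise contrast"""
    gs=[cv2.GaussianBlur(cv2.cvtColor(c["img"],cv2.COLOR_RGB2GRAY),(3,3),0).astype(float) for c in cs]
    def cost(v):
        t=np.radians(v[2]) if len(v)>2 else 0
        R=np.array([[np.cos(t),np.sin(t)],[-np.sin(t),np.cos(t)]]);s=0
        for c,g in zip(cs,gs):
            f=[]
            for o in(-4,8):
                P=outline(a+o,b+o,rnd)@R+v[:2];uv=proj(c,np.c_[P,np.full(len(P),z)])
                f.append(map_coordinates(g,[uv[:,1],uv[:,0]],order=1,mode="nearest"))
            d=np.clip(f[0]-f[1],-40,40);s-=d.mean()
        return s
    bd=[(x0-rg,x0+rg),(y0-rg,y0+rg)]+([] if rnd else [(ang-ra,ang+ra)])
    r=differential_evolution(cost,bd,seed=1,popsize=20,maxiter=60);print("fit",r.x.round(1),round(r.fun,1));return r.x
E
python3 - <<'E'
from h import *
c=imaging.camera("wrist");s=imaging.camera("scene");d=imaging.camera("side")
print(ray(c,[340.5,125.8],60),ray(c,[164.5,92],65))
for cs in([c],[s],[d]):
  fitrim(cs,452,-105,124,124,65,1);fitrim(cs,657,-143,84,84,60,1)
  if cs!=[c]: fitrim(cs,358,-297,100,100,55,0,45,15,45); fitrim(cs,368,277,140,80,55,0,20,20,60)
E
```

```text
[[ 655.37591727 -139.88296145   60.        ]] [[ 451.27862792 -102.60814783   65.        ]]
fit [ 448.9 -106.4] -31.0
fit [ 659.  -143.7] -31.3
fit [ 447.7 -105.4] -20.3
fit [ 658.1 -140.3] -17.4Traceback (most recent call last):
  File "<stdin>", line 6, in <module>
ValueError: The truth value of an array with more than one element is ambiguous. Use a.any() or a.all()
```

Run:
```python
from h import *
c=imaging.camera("wrist");s=imaging.camera("scene");d=imaging.camera("side")
a=fitrim([d],452,-105,124,124,65,1);b=fitrim([d],657,-143,84,84,60,1)
out=[]
for q in(s,d):
  for f in((358,-297,100,100,55,0,45,15,45),(368,277,140,80,55,0,20,20,60)): fitrim([q],*f)
q=fitrim([s,d],358,-297,100,100,55,0,45,15,45)
I=cv2.resize(c["img"][:,:,::-1],None,fx=2,fy=2)
for (x,y,a,z,col) in((448.5,-106,124,65,(0,0,255)),(658.7,-142.5,84,60,(0,0,255))):
  P=outline(a,a,1)+[x,y];uv=proj(c,np.c_[P,np.full(len(P),z)])
  cv2.polylines(I,[np.int32(uv*2+.5)],True,col,1)
cv2.imwrite("pics/ov.png",I[40:360,200:800])
```

```text
fit [ 453.5 -100.5] -13.5
fit [ 660.4 -142.3] -8.4
fit [ 358.5 -291.5   36.6] -26.0
fit [351.1 278.8  32. ] -17.5
fit [ 361.6 -292.5   35.9] -33.8
fit [361.1 285.3  69.8] -2.7
fit [ 359.6 -291.7   35.9] -56.7
```

View pics/ov.png

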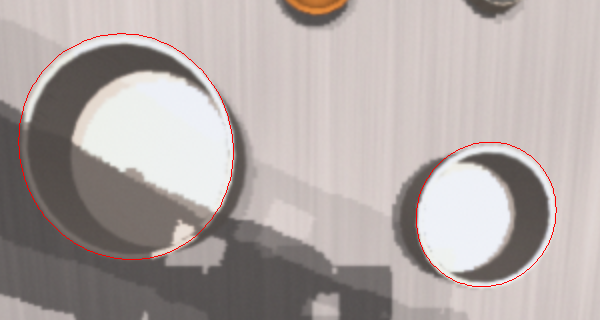

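Emit:
{"fn": "arm_command", "kwargs": {
  "steps": [
    [1,60,16,0,0],
    [1,120,32,0,0],
    [1,180,48,0,0],
    [1,240,64,0,0],
    [1,300,80,0,0],
    [1,364,97,0,0],
    [1,364,97,30,0],
    [1,364,97,80,0],
    [1,364,97,120,0],
    [1,364,97,120,0],
    [1,364,97,120,0]
  ]
}}

```text
clock: 3.55
eef_pos: [647.8, 154.2, 106.5]
eef_rot: [3.139, -0.0, 1.571]
wrist_force: [-0.2, 0.6, 0.4]
finger_gap: 94.0
finger_force: 0.0
```

Run:
```python
from h import *
pose();c=imaging.camera("wrist");blues(c);pose()
```

```text
t 3.55 [647.8 154.2 106.5] [ 3.139 -0.     1.571] gap 94.0 0.0 F [-0.2  0.6  0.4]
blue px (20, 186, 120, 84) rect c [471.2 125.7] size [ 81. 125.] ang 66.7
blue px (203, 148, 96, 94) rect c [646.8 154.7] size [94. 94.] ang 27.9
t 3.6 [648.  154.2 106.9] [ 3.138e+00 -1.000e-03  1.571e+00] gap 93.9 0.0 F [0.1 0.1 0.1]
```

Emit:
{"fn": "arm_command", "kwargs": {
  "steps": [
    [1,0,-1,40,0],
    [1,0,-1,65,0],
    [1,0,-1,73,0],
    [1,0,-1,73,0],
    [0,0,-1,73,0],
    [0,0,-1,73,0],
    [0,0,-1,73,0],
    [0,0,-1,73,0],
    [0,0,-1,73,0],
    [0,0,-1,73,0],
    [0,0,-1,60,0],
    [0,0,-1,20,0],
    [0,0,-1,-30,0],
    [0,0,-1,-90,0],
    [0,0,-1,-90,0]
  ],
  "force": 25
}}

```text
clock: 5.48
eef_pos: [647.6, 154.3, 201.0]
eef_rot: [3.132, -0.002, 1.571]
wrist_force: [0.2, 0.1, -1.6]
finger_gap: 24.0
finger_force: 25.0
```

Run:
```python
from h import *
c=imaging.camera("wrist");save(c,"w2");pose();s=np.array(monitor.read_state()["eef_pos"]);blues(c,s[2]-22)
```

```text
t 5.53 [646.6 154.1 197.4] [ 3.137e+00 -1.000e-03  1.571e+00] gap 24.0 25.0 F [ 0.  -0.3 -1.9]
blue px (230, 238, 44, 31) rect c [648.1 129.3] size [25. 33.] ang 89.8
blue px (72, 171, 95, 92) rect c [549.2 158.9] size [71. 66.] ang 26.8
blue px (193, 153, 120, 90) rect c [648.9 171.4] size [66. 87.] ang 89.8
blue px (113, 0, 32, 11) rect c [570.3 298.5] size [ 6. 20.] ang 87.7
```

View pics/w2.png

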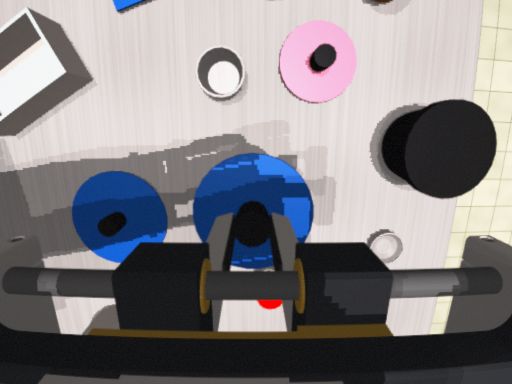

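Run:
```python
from h import *
c=imaging.camera("wrist")
print(ray(c,[[253,153],[253,268],[193,211],[313,211]],175.5).round(1))
for dy in(-3,0,3):
  P=outline(96,96,1)+[646.8,154.1+dy];uv=proj(c,np.c_[P,np.full(len(P),175.5)]);print(dy,uv.min(0).round(1),uv.max(0).round(1))
```

```text
[[647.9 204.5 175.5]
 [648.  118.7 175.5]
 [605.4 163.6 175.5]
 [690.7 163.6 175.5]]
-3 [184.7 161.1] [317.8 286.2]
0 [184.5 156.6] [318.1 282.8]
3 [184.2 152.2] [318.3 279.3]
```

Run:
```python
from h import *
c=imaging.camera("wrist");blues(c);pose()
for z in(155,160,165,170):
  P=outline(96,96,1)+[646.8,154.1];uv=proj(c,np.c_[P,np.full(len(P),z)]);print(z,uv.min(0).round(1),uv.max(0).round(1))
c=imaging.camera("side");P=c["img"][100:240,230:400,::-1];cv2.imwrite("pics/s1.png",cv2.resize(P,None,fx=4,fy=4,interpolation=2))
```

```text
blue px (231, 238, 43, 31) rect c [646.9  48.7] size [46. 60.] ang 90.0
blue px (72, 171, 97, 93) rect c [462.2 103.2] size [135. 124.] ang 26.9
blue px (193, 153, 120, 90) rect c [647.6 127. ] size [123. 161.] ang 90.0
t 5.62 [645.6 153.9 193.8] [-3.14   0.     1.571] gap 24.4 25.0 F [-0.2 -0.1 -0.5]
155 [191.  153.7] [313.6 270.3]
160 [189.6 154.4] [315.  273.5]
165 [188.1 155.1] [316.5 276.8]
170 [186.6 155.9] [318.1 280.3]
```

View pics/s1.png

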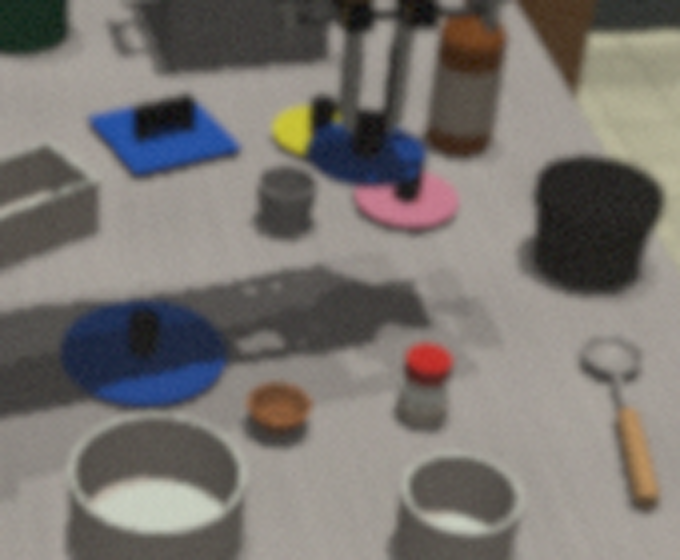

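Emit:
{"fn": "arm_command", "kwargs": {
  "steps": [
    [0,0,0,0,0],
    [0,-15,1,0,0],
    [0,-40,2,0,0],
    [0,-70,3,0,0],
    [0,-105,4,0,0],
    [0,-140,5,0,0],
    [0,-175,7,0,0],
    [0,-210,9,0,0],
    [0,-245,10,0,0],
    [0,-275,11,0,0],
    [0,-290,12,0,0],
    [0,-297,12,0,0],
    [0,-297,12,0,0],
    [0,-297,12,20,0],
    [0,-297,12,50,0],
    [0,-297,12,65,0],
    [0,-297,12,70,0],
    [0,-297,12,70,0],
    [0,-297,12,70,0]
  ],
  "force": 50
}}

```text
clock: 8.05
eef_pos: [658.4, -143.1, 125.5]
eef_rot: [3.14, 0.0, 1.571]
wrist_force: [-0.4, 0.4, -0.9]
finger_gap: 23.4
finger_force: 50.0
```

Run:
```python
from h import *
pose();c=imaging.camera("wrist");blues(c);pose()
s=imaging.camera("side")
p=np.array(monitor.read_state()["eef_pos"])
for dz in(22,30,38,44):
  P=outline(96,96,1)+p[:2]
  for q in(c,s): uv=proj(q,np.c_[P,np.full(len(P),p[2]-dz)]);print(dz,uv.min(0).round(1),uv.max(0).round(1))
a,b=c["img"][100:340,100:412,::-1],s["img"][170:270,280:410,::-1]
cv2.imwrite("pics/s2.png",np.hstack([cv2.resize(a,(400,308)),cv2.resize(b,(400,308),interpolation=2)]))
blues(s)
```

```text
t 8.05 [ 658.4 -143.1  125.5] [3.14  0.    1.571] gap 23.4 50.0 F [-0.4  0.4 -0.9]
blue px (231, 238, 43, 31) rect c [ 659.3 -213.4] size [37. 48.] ang 90.0
blue px (193, 153, 120, 90) rect c [ 659.8 -150.9] size [ 98. 129.] ang 90.0
blue px (4, 0, 89, 20) rect c [460.6  38.9] size [18. 93.] ang 85.2
t 8.1 [ 658.3 -143.   125.4] [3.14  0.    1.571] gap 23.7 50.0 F [ 0.8 -0.3 -1.1]
22 [184.2 156.6] [317.6 282.4]
22 [329.1 199.3] [364.5 222.7]
30 [186.8 155.3] [315.1 276.8]
30 [328.7 201.5] [364.  224.9]
38 [189.2 154.1] [312.7 271.5]
38 [328.4 203.6] [363.5 227.1]
44 [190.9 153.3] [311.1 267.8]
44 [328.2 205.3] [363.2 228.7]
blue px (285, 296, 73, 56) rect c [ 535.8 -421.6] size [ 91. 149.] ang 51.7
blue px (332, 207, 31, 21) rect c [689.7 -71.7] size [81. 91.] ang 68.5
blue px (246, 176, 40, 26) rect c [464.7  92. ] size [130. 127.] ang 84.7
blue px (253, 127, 36, 16) rect c [520.9 427. ] size [107. 109.] ang 19.5
```

View pics/s2.png

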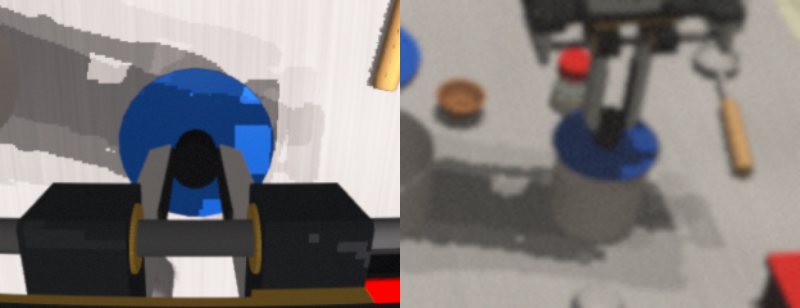

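Emit:
{"fn": "arm_command", "kwargs": {
  "steps": [
    [0,0,0,5,0],
    [0,0,0,10,0],
    [0,0,0,14,0],
    [0,0,0,16,0],
    [0,0,0,18,0],
    [0,0,0,19,0],
    [0,0,0,20,0],
    [0,0,0,20,0]
  ]
}}

```text
clock: 9.15
eef_pos: [658.2, -143.0, 105.2]
eef_rot: [3.141, 0.0, 1.571]
wrist_force: [-1.8, 0.8, 4.6]
finger_gap: 23.4
finger_force: 50.0
```

Emit:
{"fn": "arm_command", "kwargs": {
  "steps": [
    [0.4,0,0,0,0],
    [0.4,0,0,0,0],
    [0.5,0,0,0,0],
    [0.8,0,0,-20,0],
    [1,0,0,-60,0],
    [1,-40,-30,-100,0],
    [1,-70,-80,-100,0],
    [1,-70,-80,-100,0]
  ]
}}

```text
clock: 10.15
eef_pos: [575.9, -214.9, 206.7]
eef_rot: [3.14, 0.001, 1.568]
wrist_force: [1.2, 1.3, -0.2]
finger_gap: 92.7
finger_force: 0.0
```

Run:
```python
from h import *
pose();c=imaging.camera("wrist");blues(c,64);blues(imaging.camera("side"),64)
cv2.imwrite("pics/s3.png",c["img"][:,:,::-1])
```

```text
t 10.15 [ 575.9 -214.9  206.7] [3.140e+00 1.000e-03 1.568e+00] gap 92.7 0.0 F [ 1.2  1.3 -0.2]
blue px (219, 299, 64, 33) rect c [ 574.7 -389.7] size [51. 83.] ang 89.9
blue px (170, 299, 58, 38) rect c [ 513.5 -382.8] size [35. 89.] ang 51.3
blue px (195, 260, 25, 12) rect c [ 520.  -315.9] size [30. 15.] ang 0.2
blue px (283, 77, 86, 88) rect c [ 658.2 -142.4] size [95. 93.] ang 0.7
blue px (285, 296, 73, 56) rect c [ 522.6 -456.8] size [ 86. 140.] ang 51.7
blue px (329, 211, 33, 23) rect c [ 658.  -146.1] size [88. 89.] ang 68.6
blue px (246, 176, 40, 25) rect c [456.1  26.9] size [117. 119.] ang 84.7
blue px (253, 127, 36, 17) rect c [509.1 339.1] size [101. 104.] ang 18.2
```

View pics/s3.png

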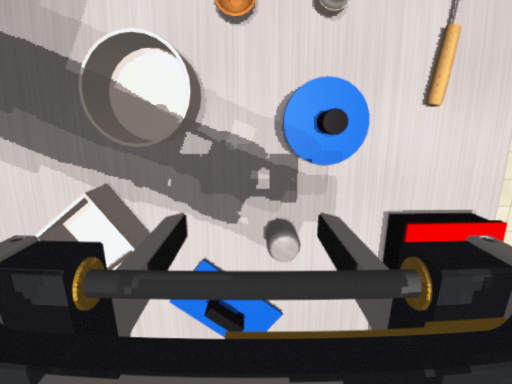

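Emit:
{"fn": "arm_command", "kwargs": {
  "steps": [
    [1,50,-18,0,0],
    [1,105,-36,0,0],
    [1,160,-54,0,0],
    [1,210,-75,0,0],
    [1,265,-95,0,0],
    [1,313,-112,0,0],
    [1,313,-112,50,0],
    [1,313,-112,97,0],
    [1,313,-112,97,0],
    [1,313,-112,97,0],
    [1,313,-112,97,0]
  ]
}}

```text
clock: 11.62
eef_pos: [467.1, 100.2, 109.3]
eef_rot: [3.139, -0.0, 1.571]
wrist_force: [-0.2, -0.2, -1.1]
finger_gap: 94.1
finger_force: 0.0
```

Run:
```python
from h import *
c=imaging.camera("wrist");blues(c,10);pose()
```

```text
blue px (181, 129, 135, 131) rect c [464.1  98.3] size [134. 134.] ang 74.4
t 11.68 [466.9 100.1 109.1] [ 3.139 -0.     1.571] gap 94.1 0.0 F [-0.   0.   0.1]
```

Emit:
{"fn": "arm_command", "kwargs": {
  "steps": [
    [1,-2,-3,40,0],
    [1,-2,-3,65,0],
    [1,-2,-3,76,0],
    [1,-2,-3,76,0],
    [1,-2,-3,76,0],
    [0,-2,-3,76,0],
    [0,-2,-3,76,0],
    [0,-2,-3,76,0],
    [0,-2,-3,76,0],
    [0,-2,-3,76,0],
    [0,-2,-3,76,0],
    [0,-2,-3,76,0],
    [0,-2,-3,76,0],
    [0,-2,-3,76,0],
    [0,-2,-3,76,0]
  ],
  "force": 45
}}

```text
clock: 13.55
eef_pos: [463.0, 98.0, 31.4]
eef_rot: [3.142, -0.0, 1.571]
wrist_force: [1.1, 0.7, -0.6]
finger_gap: 24.7
finger_force: 45.0
```

Emit:
{"fn": "arm_command", "kwargs": {
  "steps": [
    [0,0,0,-5,0],
    [0,0,0,-20,0],
    [0,0,0,-45,0],
    [0,0,0,-75,0],
    [0,0,0,-100,0],
    [0,0,0,-110,0],
    [0,0,0,-110,0],
    [0,0,0,-110,0]
  ]
}}

```text
clock: 14.55
eef_pos: [462.6, 97.9, 140.6]
eef_rot: [-3.14, 0.0, 1.571]
wrist_force: [-0.7, 1.0, -0.2]
finger_gap: 24.3
finger_force: 45.0
```

```bash
cat >> h.py <<'E'
def held(a,b,rnd=1,name=None):
  c=imaging.camera("wrist");s=monitor.read_state();p=np.array(s["eef_pos"]);y=s["eef_rot"][2];pose();blues(c)
  for dz in(22,30,38,44):
    P=outline(a,b,rnd)+p[:2]; uv=proj(c,np.c_[P,np.full(len(P),p[2]-dz)]);print(dz,uv.min(0).round(1),uv.max(0).round(1))
  if name: save(c,name)
E
python3 -c "
from h import *
held(136,136)"
```

```text
t 14.6 [462.6  97.9 140.6] [-3.14   0.     1.571] gap 23.9 45.0 F [ 0.1 -0.4 -1. ]
blue px (224, 299, 56, 7) rect c [462.5 -47.1] size [69.  9.] ang 0.1
blue px (230, 251, 45, 21) rect c [463.1   9.7] size [26. 53.] ang 89.9
blue px (159, 127, 187, 117) rect c [462.8  99.1] size [132. 215.] ang 89.7
22 [156.9 126.2] [345.7 304.9]
30 [160.5 126.2] [342.1 298.6]
38 [163.9 126.2] [338.8 292.8]
44 [166.3 126.2] [336.5 288.6]
```

Emit:
{"fn": "arm_command", "kwargs": {
  "steps": [
    [0,-15,-1,0,0],
    [0,-40,-3,0,0],
    [0,-70,-5,0,0],
    [0,-105,-7,0,0],
    [0,-140,-9,0,0],
    [0,-170,-12,0,0],
    [0,-192,-14,0,0],
    [0,-204,-14,0,0],
    [0,-204,-14,0,0],
    [0,-204,-14,15,0],
    [0,-204,-14,30,0],
    [0,-204,-14,30,0],
    [0,-204,-14,30,0]
  ]
}}

```text
clock: 16.23
eef_pos: [449.1, -105.8, 111.4]
eef_rot: [-3.141, -0.0, 1.571]
wrist_force: [0.0, 0.5, -1.3]
finger_gap: 24.3
finger_force: 45.0
```

Emit:
{"fn": "arm_command", "kwargs": {
  "steps": [
    [0,0,0,6,0],
    [0,0,0,12,0],
    [0,0,0,15,0],
    [0,0,0,17,0],
    [0,0,0,18,0],
    [0,0,0,19,0],
    [0,0,0,20,0],
    [0,0,0,20,0]
  ]
}}

```text
clock: 17.23
eef_pos: [449.0, -106.0, 91.4]
eef_rot: [-3.142, -0.0, 1.571]
wrist_force: [-0.5, -0.1, -0.6]
finger_gap: 24.7
finger_force: 45.0
```

Emit:
{"fn": "arm_command", "kwargs": {
  "steps": [
    [0,0,0,1,0],
    [0,0,0,2,0],
    [0,0,0,2,0]
  ]
}}

```text
clock: 17.6
eef_pos: [449.1, -106.1, 90.4]
eef_rot: [3.141, 0.0, 1.571]
wrist_force: [-6.6, 1.8, 14.0]
finger_gap: 24.4
finger_force: 45.0
```

Emit:
{"fn": "arm_command", "kwargs": {
  "steps": [
    [0.4,0,0,0,0],
    [0.4,0,0,0,0],
    [0.5,0,0,0,0],
    [0.8,0,0,-20,0],
    [1,0,0,-60,0],
    [1,-20,10,-100,-5],
    [1,-70,20,-100,-15],
    [1,-120,34,-100,-25],
    [1,-170,48,-100,-35],
    [1,-220,62,-100,-45],
    [1,-270,76,-100,-52],
    [1,-314,87,-100,-52],
    [1,-314,87,-60,-52],
    [1,-314,87,-20,-52],
    [1,-314,87,-20,-52],
    [1,-314,87,-20,-52]
  ]
}}

```text
clock: 19.6
eef_pos: [536.6, -420.4, 111.3]
eef_rot: [-3.141, 0.002, 2.478]
wrist_force: [1.0, 0.8, 0.2]
finger_gap: 94.3
finger_force: 0.0
```

Run:
```python
from h import *
c=imaging.camera("wrist");blues(c,10);pose();save(c,"w5")
d=imaging.camera("side");blues(d,69);blues(imaging.camera("scene"),69)
```

```text
blue px (204, 116, 97, 147) rect c [ 535.7 -419.6] size [ 92. 151.] ang 51.8
t 19.65 [ 536.7 -420.5  111.8] [-3.141e+00  3.000e-03  2.479e+00] gap 93.9 0.0 F [ 0.  -0.5  0.2]
blue px (285, 296, 73, 56) rect c [ 521.1 -459.8] size [ 85. 139.] ang 51.8
blue px (246, 202, 48, 32) rect c [ 446.3 -111.3] size [122. 133.] ang 30.5
blue px (158, 301, 54, 73) rect c [ 560.5 -432.7] size [ 85. 142.] ang 50.9
blue px (269, 241, 37, 32) rect c [ 662.1 -145.2] size [90. 92.] ang 28.6
blue px (201, 197, 49, 37) rect c [ 450.3 -106. ] size [134. 131.] ang 29.0
blue px (306, 127, 32, 21) rect c [548.3 354.2] size [102. 106.] ang 18.2
```

View pics/w5.png

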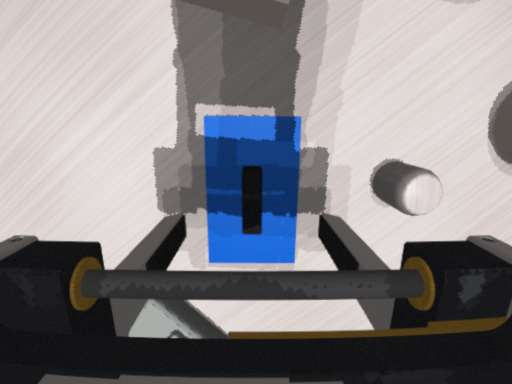

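Emit:
{"fn": "arm_command", "kwargs": {
  "steps": [
    [1,1,0,40,0],
    [1,1,0,68,0],
    [1,1,0,79,0],
    [1,1,0,79,0],
    [1,1,0,79,0],
    [0,1,0,79,0],
    [0,1,0,79,0],
    [0,1,0,79,0],
    [0,1,0,79,0],
    [0,1,0,79,0],
    [0,1,0,79,0],
    [0,1,0,79,0],
    [0,1,0,79,0],
    [0,1,0,79,0],
    [0,1,0,79,0],
    [0,1,0,79,0]
  ],
  "force": 45
}}

```text
clock: 21.75
eef_pos: [535.2, -419.4, 30.4]
eef_rot: [-3.142, -0.0, 2.478]
wrist_force: [-0.4, -0.8, -0.4]
finger_gap: 18.0
finger_force: 45.0
```

Emit:
{"fn": "arm_command", "kwargs": {
  "steps": [
    [0,0,0,-5,0],
    [0,0,0,-20,0],
    [0,0,0,-45,0],
    [0,0,0,-80,0],
    [0,0,0,-120,0],
    [0,0,0,-150,0],
    [0,0,0,-165,0],
    [0,0,0,-165,0],
    [0,0,0,-165,0]
  ]
}}

```text
clock: 22.88
eef_pos: [534.9, -419.1, 193.9]
eef_rot: [3.141, -0.002, 2.478]
wrist_force: [-0.0, 0.6, -2.2]
finger_gap: 17.5
finger_force: 45.0
```

Run:
```python
from h import *
held(152,92,0)
d=imaging.camera("side");s=imaging.camera("scene")
for q,n in((d,"d"),(s,"s")):
  tub(q,"tub_oblong",45)
```

```text
t 22.93 [ 534.8 -419.1  193.9] [ 3.141e+00 -2.000e-03  2.478e+00] gap 17.7 45.0 F [-0.   0.7 -1.5]
blue px (228, 299, 49, 17) rect c [ 687.1 -537.2] size [72. 28.] ang 52.1
blue px (182, 114, 140, 130) rect c [ 537.3 -420.8] size [175. 172.] ang 51.5
blue px (474, 83, 38, 85) rect c [ 677.5 -125.7] size [ 56. 112.] ang 63.2
22 [132.4  93.8] [361.2 325.9]
30 [137.1  95.2] [357.3 319.1]
38 [141.4  96.5] [353.6 312.8]
44 [144.5  97.4] [351.1 308.3]
tub_oblong 0.68 [232. 155.  50.  32.] rect [353. 255.] [148. 151.] 28.1 ell [356.8 246. ] [153. 182.]
tub_oblong 0.89 [267. 141.  42.  26.] rect [374.9 267. ] [139. 145.] 28.7 ell [374.2 277.5] [171. 201.]
tub_oblong 0.24 [287. 276.  26.  16.] rect [ 676.6 -183.8] [73. 39.] 22.2 ell [ 671.7 -173.6] [63. 75.]
```

Emit:
{"fn": "arm_command", "kwargs": {
  "steps": [
    [0,10,12,-10,0],
    [0,30,34,-20,-5],
    [0,60,67,-30,-10],
    [0,95,106,-40,-15],
    [0,130,146,-40,-20],
    [0,165,185,-40,-25],
    [0,200,224,-40,-30],
    [0,235,263,-40,-35],
    [0,270,302,-40,-40],
    [0,305,341,-40,-45],
    [0,340,380,-40,-50],
    [0,375,420,-40,-55],
    [0,410,459,-40,-60],
    [0,440,492,-40,-65],
    [0,470,526,-40,-70],
    [0,495,554,-40,-70],
    [0,510,570,-40,-70],
    [0,515,576,-40,-70],
    [0,515,576,-40,-70]
  ]
}}

```text
clock: 25.5
eef_pos: [484.0, 351.2, 235.6]
eef_rot: [-3.141, -0.0, -2.583]
wrist_force: [-0.1, -0.6, -1.7]
finger_gap: 17.5
finger_force: 45.0
```

Run:
```python
from h import *
pose()
c=imaging.camera("wrist");save(c,"w6");tub(c,"tub_oblong",55)
for a in(30,):
  v=fitrim([c],365,278,140,80,55,0,a,30,30)
```

```text
t 25.5 [484.  351.2 235.6] [-3.141 -0.    -2.583] gap 17.5 45.0 F [-0.1 -0.6 -1.7]
tub_oblong 0.91 [260.  58.  70. 114.] rect [358.4 280.2] [125.  81.] 29.7 ell [359.4 280. ] [102. 158.]
fit [379.2 303.7  29.8] -24.8
```

View pics/w6.png

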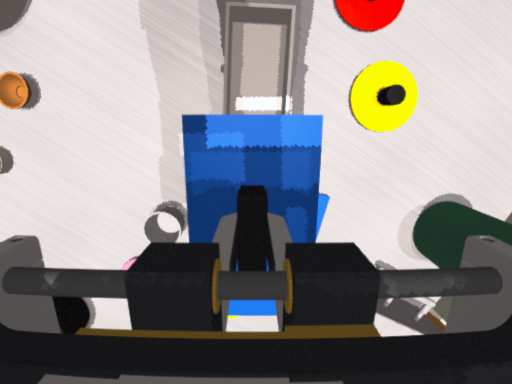

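Run:
```python
from h import *
c=imaging.camera("wrist")
g=cv2.cvtColor(c["img"],cv2.COLOR_RGB2GRAY)
print(g[0:12,260]);print(g[60,215:240]);print(g[60,280:305]);print(g[20,215:240]);print(g[20,285:305])
I=cv2.resize(c["img"][:130,190:330,::-1],None,fx=4.2,fy=4.2,interpolation=0);cv2.imwrite("pics/w6c.png",I)
P=ray(c,[[226,2],[299,2],[225,60],[296,60]],55);print(P.round(1))
```

```text
[123 123 129 160 175 178 164 122  93  90  91  90]
[196 196 195 195 193 191 190 189 185 171 140 136 128 104  94  93 109 132
 137 136 137 138 137 135 137]
[136 136 136 136 126  98  90  92 109 152 182 181 165 126 122 123 125 130
 140 143 145 145 147 158 199]
[185 188 189 188 165 122  99  96  96  97 106 130 133 132 105  92  91  91
  90  91  91  89  89  90  89]
[ 89  90  90  89  92  91 115 163 177 175 144 127 123 123 124 138 140 136
 140 143]
[[324.1 215.5  55. ]
 [279.6 286.2  55. ]
 [379.  247.3  55. ]
 [334.5 318.3  55. ]]
```

View pics/w6c.png

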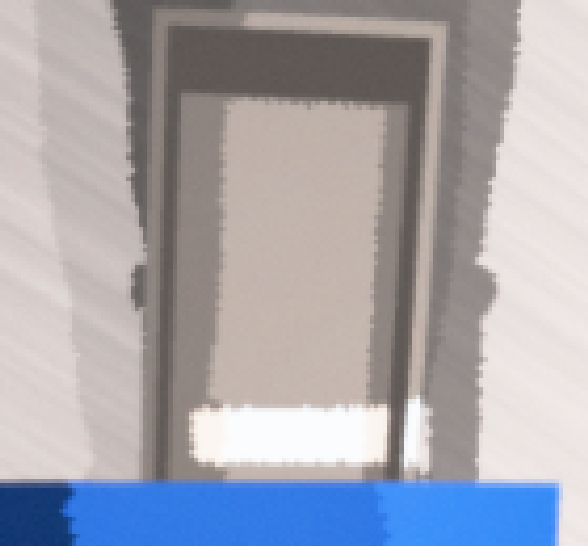

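Run:
```python
from h import *
c=imaging.camera("wrist")
A,B,L1,R1,L2,R2=[p[:2] for p in ray(c,[[226.4,2],[296.7,5.2],[224.5,60],[293,60],[225.3,20],[295.8,20]],55)]
print(np.hypot(*(A-B)))
def ang(d): return np.degrees(np.arctan2(d[1],d[0]))
print(ang(A-B)+90,ang(L1-A),ang(R1-B), ang(L1-L2),ang(R1-R2))
m=(A+B)/2; a=np.radians((ang(L1-A)+ang(R1-B))/2);
C=m+70*np.array([np.cos(a),np.sin(a)]);print(m,np.degrees(a),C)
for y in(1,):
  P=outline(140,80,0)@np.array([[np.cos(a),np.sin(a)],[-np.sin(a),np.cos(a)]])+C
v=fitrim([c],C[0],C[1],140,80,55,0,np.degrees(a),8,8)
d=imaging.camera("side");s=imaging.camera("scene")
fitrim([d],C[0],C[1],140,80,55,0,np.degrees(a),12,8);fitrim([s],C[0],C[1],140,80,55,0,np.degrees(a),12,8)
```

```text
80.57686804114212
29.70458723326481 29.113448086566997 29.254865168156243 29.84065070532029 29.139080380368668
[303.92728374 250.95540469] 29.184156627361617 [365.04126998 285.08868296]
fit [364.6 284.8  29.2] -16.2
fit [362.8 297.1  25.6] 2.1
fit [353.  292.3  27.7] -3.5
```

Emit:
{"fn": "arm_command", "kwargs": {
  "steps": [
    [0,15,1,0,1],
    [0,40,2,0,2],
    [0,70,4,0,2.8],
    [0,100,5,0,2.8],
    [0,125,6,0,2.8],
    [0,136,7,0,2.8],
    [0,136,7,0,2.8],
    [0,136,7,30,2.8],
    [0,136,7,75,2.8],
    [0,136,7,115,2.8],
    [0,136,7,135,2.8],
    [0,136,7,140,2.8],
    [0,136,7,140,2.8],
    [0,136,7,140,2.8]
  ]
}}

```text
clock: 27.55
eef_pos: [365.5, 285.8, 96.3]
eef_rot: [3.141, 0.002, -2.632]
wrist_force: [0.3, 0.6, -1.5]
finger_gap: 17.8
finger_force: 45.0
```

Emit:
{"fn": "arm_command", "kwargs": {
  "steps": [
    [0,0.5,0,5,0],
    [0,0.5,0,9,0],
    [0,0.5,0,12,0],
    [0,0.5,0,14,0],
    [0,0.5,0,15,0],
    [0,0.5,0,16,0],
    [0,0.5,0,17,0],
    [0,0.5,0,17,0],
    [0,0.5,0,17,0]
  ]
}}

```text
clock: 28.68
eef_pos: [364.6, 285.3, 79.3]
eef_rot: [3.142, 0.0, -2.632]
wrist_force: [-5.7, -3.1, 12.4]
finger_gap: 17.5
finger_force: 45.0
```

Emit:
{"fn": "arm_command", "kwargs": {
  "steps": [
    [0.4,0,0,0,0],
    [0.4,0,0,0,0],
    [0.5,0,0,0,0],
    [0.8,0,0,-20,0],
    [1,0,0,-60,0],
    [1,0,0,-110,0],
    [1,0,0,-150,0],
    [1,0,0,-150,0]
  ]
}}

```text
clock: 29.68
eef_pos: [365.3, 285.7, 231.0]
eef_rot: [3.141, 0.005, -2.632]
wrist_force: [-0.6, 0.1, -1.2]
finger_gap: 92.6
finger_force: 0.0
```

Run:
```python
from h import *
pose()
c=imaging.camera("wrist");d=imaging.camera("side");s=imaging.camera("scene")
blues(d,10);blues(s,10);blues(c,59)
print("canister base",ray(d,[235,110],0),ray(s,[318,105],0),"box",ray(d,[[262,100],[265,108]],0),ray(s,[[341,122],[375,130]],0))
a=d["img"][50:180,170:370,::-1];b=s["img"][50:180,240:440,::-1]
cv2.imwrite("pics/v7.png",np.hstack([cv2.resize(q,(400,260),interpolation=2) for q in(a,b)]))
```

```text
t 29.68 [365.3 285.7 231. ] [ 3.141  0.005 -2.632] gap 92.6 0.0 F [-0.6  0.1 -1.2]
blue px (329, 211, 33, 23) rect c [680.1 -90.5] size [94. 95.] ang 68.6
blue px (246, 202, 47, 32) rect c [459.3 -46.3] size [137. 138.] ang 84.6
blue px (208, 134, 47, 23) rect c [368.  357.7] size [159.  93.] ang 28.7
blue px (253, 127, 36, 17) rect c [520.6 427.7] size [107. 111.] ang 19.5
blue px (269, 241, 37, 32) rect c [ 646.7 -108.3] size [ 98. 100.] ang 28.6
blue px (201, 197, 49, 37) rect c [417.7 -66. ] size [144. 142.] ang 29.0
blue px (306, 127, 32, 21) rect c [523.7 431.4] size [110. 114.] ang 18.2
blue px (246, 127, 43, 16) rect c [333.8 344.5] size [160.  96.] ang 28.8
blue px (286, 299, 31, 33) rect c [503.9 444.8] size [58. 34.] ang 18.5
blue px (244, 299, 35, 28) rect c [529.2 392.1] size [47. 48.] ang 26.3
blue px (255, 263, 44, 9) rect c [454.7 374.6] size [12. 59.] ang 29.0
blue px (214, 118, 77, 119) rect c [365.2 285.3] size [152.  91.] ang 29.0
canister base [[398.87116182 642.91753261   0.        ]] [[418.40205251 647.83230216   0.        ]] box [[522.65376904 724.23369719   0.        ]
 [527.33910681 649.62976077   0.        ]] [[548.99810475 574.45452332   0.        ]
 [685.04982536 588.50211661   0.        ]]
```

View pics/v7.png

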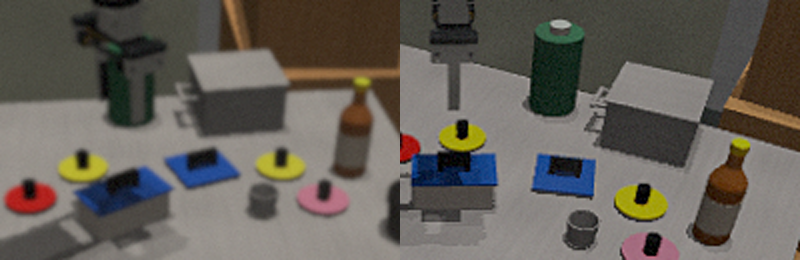

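Emit:
{"fn": "arm_command", "kwargs": {
  "steps": [
    [1,-55,13,0,5],
    [1,-110,26,0,11],
    [1,-165,39,0,11],
    [1,-208,49,0,11],
    [1,-208,49,0,11],
    [1,-208,49,50,11],
    [1,-208,49,100,11],
    [1,-208,49,116,11],
    [1,-208,49,116,11],
    [1,-208,49,116,11]
  ]
}}

```text
clock: 31.08
eef_pos: [522.8, 429.9, 114.8]
eef_rot: [3.141, 0.003, -2.824]
wrist_force: [-0.4, 0.2, 0.3]
finger_gap: 93.9
finger_force: 0.0
```

Run:
```python
from h import *
pose();c=imaging.camera("wrist");blues(c,10);save(c,"w8")
```

```text
t 31.07 [522.8 429.9 114.8] [ 3.141e+00  3.000e-03 -2.824e+00] gap 93.9 0.0 F [-0.4  0.2  0.3]
blue px (196, 138, 116, 107) rect c [522.1 431.4] size [111. 112.] ang 18.4
blue px (80, 0, 134, 70) rect c [399.2 288. ] size [ 63. 113.] ang 28.9
```

View pics/w8.png

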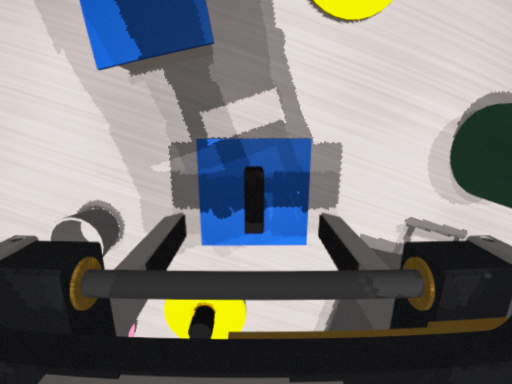

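Emit:
{"fn": "arm_command", "kwargs": {
  "steps": [
    [1,0,1.5,40,0],
    [1,0,1.5,70,0],
    [1,0,1.5,82,0],
    [1,0,1.5,82,0],
    [1,0,1.5,82,0],
    [0,0,1.5,82,0],
    [0,0,1.5,82,0],
    [0,0,1.5,82,0],
    [0,0,1.5,82,0],
    [0,0,1.5,82,0],
    [0,0,1.5,82,0],
    [0,0,1.5,82,0],
    [0,0,1.5,82,0],
    [0,0,1.5,82,0],
    [0,0,1.5,82,0],
    [0,0,1.5,82,0]
  ]
}}

```text
clock: 33.12
eef_pos: [521.7, 430.9, 30.4]
eef_rot: [3.142, 0.0, -2.824]
wrist_force: [0.2, 0.6, -0.2]
finger_gap: 17.9
finger_force: 45.0
```

Emit:
{"fn": "arm_command", "kwargs": {
  "steps": [
    [0,0,0,-5,0],
    [0,0,0,-20,0],
    [0,0,0,-45,0],
    [0,0,0,-80,0],
    [0,0,0,-120,0],
    [0,0,0,-160,0],
    [0,0,0,-190,0],
    [0,0,0,-200,0],
    [0,0,0,-200,0]
  ]
}}

```text
clock: 34.25
eef_pos: [521.7, 430.8, 230.6]
eef_rot: [3.141, 0.0, -2.824]
wrist_force: [0.0, 0.1, -1.9]
finger_gap: 17.9
finger_force: 45.0
```

Emit:
{"fn": "arm_command", "kwargs": {
  "steps": [
    [0,7,-16,0,1],
    [0,20,-47,0,4],
    [0,37,-86,0,8],
    [0,56,-133,0,12],
    [0,76,-180,0,17],
    [0,96,-227,0,21],
    [0,116,-274,0,25],
    [0,136,-321,0,30],
    [0,156,-368,0,34],
    [0,176,-415,0,38],
    [0,196,-462,0,42],
    [0,216,-509,0,47],
    [0,236,-556,0,51],
    [0,256,-603,0,55],
    [0,276,-650,0,60],
    [0,295,-697,0,64],
    [0,312,-736,0,68],
    [0,325,-767,0,71],
    [0,332,-783,0,72],
    [0,332,-783,0,72]
  ]
}}

```text
clock: 36.75
eef_pos: [450.6, -416.7, 229.3]
eef_rot: [-3.141, -0.002, 2.202]
wrist_force: [0.3, 1.0, -2.1]
finger_gap: 17.6
finger_force: 45.0
```

Run:
```python
from h import *
pose()
c=imaging.camera("wrist");save(c,"w9");tub(c,"tub_square",55)
v=fitrim([c],360,-292,100,100,55,0,36,12,12)
I=cv2.resize(c["img"][:,:,::-1],None,fx=1.5,fy=1.5)
t=np.radians(v[2]);R=np.array([[np.cos(t),np.sin(t)],[-np.sin(t),np.cos(t)]])
P=outline(100,100,0)@R+v[:2];uv=proj(c,np.c_[P,np.full(len(P),55)])
cv2.polylines(I,[np.int32(uv*1.5+.5)],True,(0,0,255),1);cv2.imwrite("pics/ov9.png",I[:350])
```

```text
t 36.75 [ 450.6 -416.7  229.3] [-3.141e+00 -2.000e-03  2.202e+00] gap 17.6 45.0 F [ 0.3  1.  -2.1]
tub_square 0.77 [254.  53.  89.  98.] rect [ 361.6 -295.2] [102. 107.] 36.6 ell [ 361.9 -294.5] [122. 148.]
fit [ 360.6 -292.7   36.3] -31.0
```

View pics/ov9.png

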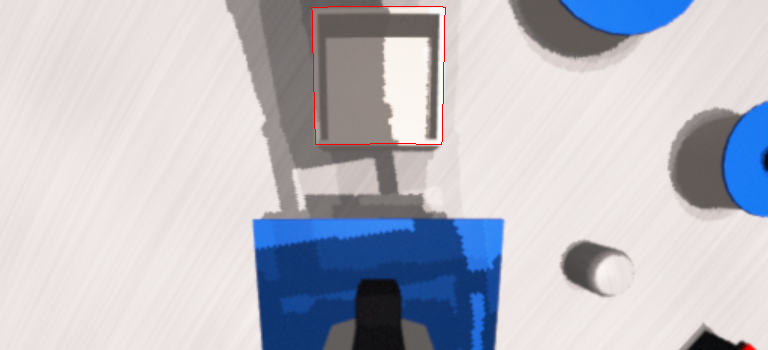

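Emit:
{"fn": "arm_command", "kwargs": {
  "steps": [
    [0,15,0,0,0],
    [0,40,0,0,0],
    [0,75,0,0,0],
    [0,110,0,0,0],
    [0,138,0,0,0],
    [0,153,0.5,0,0],
    [0,153,0.5,0,0],
    [0,153,0.5,30,0],
    [0,153,0.5,75,0],
    [0,153,0.5,110,0],
    [0,153,0.5,128,0],
    [0,153,0.5,133,0],
    [0,153,0.5,133,0],
    [0,153,0.5,133,0]
  ]
}}

```text
clock: 38.6
eef_pos: [361.3, -293.3, 98.2]
eef_rot: [3.141, 0.001, 2.203]
wrist_force: [0.5, 0.0, -1.4]
finger_gap: 17.7
finger_force: 45.0
```

Emit:
{"fn": "arm_command", "kwargs": {
  "steps": [
    [0,0.5,0,6,0],
    [0,0.5,0,11,0],
    [0,0.5,0,14,0],
    [0,0.5,0,16,0],
    [0,0.5,0,17,0],
    [0,0.5,0,18,0],
    [0,0.5,0,19,0],
    [0,0.5,0,19,0],
    [0,0.5,0,19,0]
  ]
}}

```text
clock: 39.72
eef_pos: [360.7, -292.6, 79.3]
eef_rot: [3.142, 0.0, 2.203]
wrist_force: [-5.8, 4.4, 11.9]
finger_gap: 17.2
finger_force: 45.0
```

Seated contact at the expected height; release and rise, then check all.

Emit:
{"fn": "arm_command", "kwargs": {
  "steps": [
    [0.4,0,0,0,0],
    [0.4,0,0,0,0],
    [0.5,0,0,0,0],
    [0.8,0,0,-20,0],
    [1,0,0,-60,0],
    [1,0,0,-110,0],
    [1,0,0,-170,0],
    [1,0,0,-170,0],
    [1,0,0,-170,0]
  ]
}}

```text
clock: 40.85
eef_pos: [360.4, -292.3, 247.6]
eef_rot: [-3.141, -0.001, 2.203]
wrist_force: [0.1, 0.6, -0.5]
finger_gap: 94.2
finger_force: 0.0
```

Run:
```python
from h import *
pose()
c=imaging.camera("wrist");d=imaging.camera("side");s=imaging.camera("scene")
for q in(c,d,s): print();blues(q,59)
a=d["img"][110:310,190:390,::-1];b=s["img"][110:310,130:330,::-1]
cv2.imwrite("pics/fin.png",np.hstack([cv2.resize(q,(400,400),interpolation=2) for q in(a,b)]))
```

```text
t 40.85 [ 360.4 -292.3  247.6] [-3.141e+00 -1.000e-03  2.203e+00] gap 94.2 0.0 F [ 0.1  0.6 -0.5]

blue px (451, 186, 61, 56) rect c [ 658.2 -136.3] size [97. 82.] ang 38.1
blue px (208, 137, 88, 83) rect c [ 361.2 -292.8] size [112. 110.] ang 36.2
blue px (345, 44, 107, 114) rect c [ 452.6 -102.5] size [139. 138.] ang 23.8

blue px (212, 251, 62, 48) rect c [ 361.7 -294.9] size [109. 113.] ang 35.8
blue px (329, 211, 33, 23) rect c [ 659.9 -141.2] size [89. 90.] ang 68.6
blue px (246, 202, 47, 32) rect c [451.6 -99.5] size [129. 131.] ang 84.6

blue px (269, 241, 37, 32) rect c [ 659.5 -139. ] size [92. 93.] ang 28.6
blue px (133, 233, 47, 40) rect c [ 362.7 -292.6] size [112. 114.] ang 36.4
blue px (201, 197, 49, 37) rect c [444.8 -99.2] size [135. 133.] ang 29.0
blue px (246, 127, 43, 16) rect c [366.1 285.7] size [150.  90.] ang 28.8
```

View pics/fin.png

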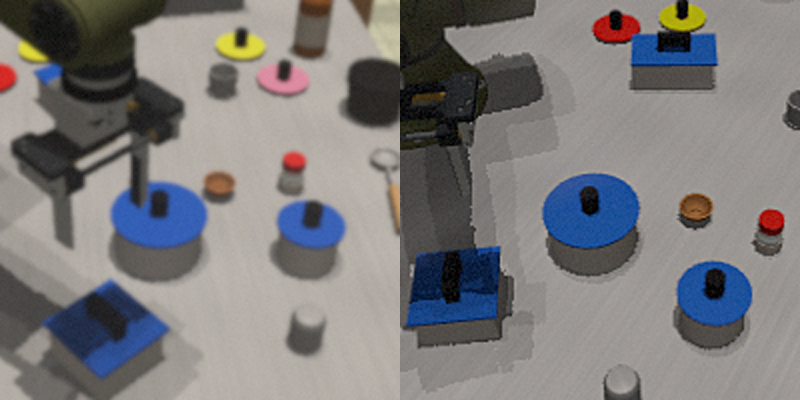

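All four lids lie flat and centred on their tubs: square (361,-293), oblong (366,286), large (450,-106), small (658,-142).

```bash
python3 -c "
from h import *
print(job.sign_off())"
```

```text
the job is handed in; nothing more can be done
None
```

I placed all four blue lids on their matching tubs and handed the job in at about 41 s. The last camera check showed each lid flat and within a few millimetres of its tub's centre, but the hand-in returned no verdict.

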